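Unsnap the cell cover of a UV lamp

ROBOT

A 6-joint arm with a two-finger parallel gripper is mounted at the origin on the work surface. World frame = base frame: x ahead of the robot, y to its left, z up, the work surface at z = 0. Lengths are in m, angles in rad, forces in N, time in s.
With the tool pointing down it reaches from about 0.35 to 0.775 m from the base axis. Payload 5.5 kg.
Tool frame: the origin (TCP) lies at the very end of the fingers, on their centre line; the grasp point (between the pads) lies 19 mm behind it; z points along the fingers, y is the line along which they close (so a half turn about z gives the same grasp; the last joint's range is limited). The gripper opens to 85 mm and grips with 20 to 120 N. Pads are 22 mm wide; open, the fingers measure 114 mm over their backs; the gripper's body (76 mm by 85 mm) begins 54 mm behind the grasp point. The pads swing forward as they close: fully open they stand 13 mm farther back than shut.
Start: joints at [-1.411, 0.313, 0.046, 1.304, 0, 1.431], TCP at [0.17, -0.549, 0.231] pointing down, gripper open.
Joint ranges: [-2.76, 2.76], [-0.86, 1.69], [-1.03, 1.26], [-2.2, 2.34], [-1.47, 1.5], [-3.14, 3.14]. Speed limits (rad/s): [2.57, 2.57, 3.14, 3.14, 3.14, 3.14].

INTERFACE

Orientations are given as a unit quaternion [w, x, y, z].
In Python, from workcell import env, cams, ticket, spotter gives the robot as it stands.
- The arm moves only by the tool jog_arm, never from a script. Its argument "increments" is a list that holds one entry, the list of rows, each a list of 7 numbers: the shift along the tool's x, y, z in units of 0.25 m (1.0 is 0.25 m), then the turn, a rotation vector about the tool's x, y, z in units of 180 degrees (1.0 is 180 degrees), then the closure in counts, from 0 (fully open) to 255 (shut). A call has 1 to 20 rows; each row shifts and turns the commanded pose from where the row before left it, along the tool's axes as they then stand; what a row does not reach is not made up. A row lasts 1/10 s, in which the tool goes at most 50 mm and 8.59 degrees, less where a joint would pass 70% of its speed; a pose out of reach is approached as far as the arm can. A call with a number of a shift or a turn outside -1 to 1 is refused whole. A call with a gripper value outside its range is refused whole. The fingers move at their own pace and stop on an object; "force" is the grip in N (left out, the last holds). Time passes only in rows, so rows that do not move let the fingers close. It gives the time, the measured TCP pose, the force, the opening and the grip force at its end, in the units of the state.
- env.get_state(): the state, without advancing time (a new reading comes with each control period).
- cams.read_camera(name): name is "side" or "top"; returns a dict with "pixels" (480x640x3 uint8, red, green, blue), "fx", "fy", "cx", "cy" (pixels), "xyz" and "attitude" of the camera in the world. Camera axes: x right, y down, z forward; pixel columns grow to the right and rows downward; lengths in m; the calibration is good to about 2 mm. A picture is of the moment at which its call begins. There is no depth.
- ticket.hand_in(): hands the job in; it is judged then, once.
Trained networks look in the newest picture that a camera, given by its name, has taken for a name from the list of things; names that differ only in an ending like _2 or _b are one class to them, and where a whole thing is asked for, a point or a joint stands for the part that bears it (a point fixed in the world has none). Each returns a list of dicts, best first, with "conf" (0 to 1); they miss things now and then, are a little off and sometimes report something else, mostly with a low value. They report only what shows in the picture. A call takes as long as a camera call.
- spotter.find_in(target, camera): "uv" ([column, row] in pixels, amid what is visible of it).
- spotter.cut_out(target, camera): "region" (480x640 bool, what is visible of it) and "uv" ([column, row] in pixels, amid what is visible of it).
- spotter.landmark_of(target, camera): "uv" ([column, row] in pixels: a listed point, or the origin of a listed thing).
The state is a dict: "clock": time; "joint_pos": joint angles; "qvel": joint speeds; "tau": joint torques, N m; "tcp_pos": TCP position; "orientation": TCP orientation; "wrist_force": force on the tool from outside, world axes, zero at the start; "ft_torque": the same for the moment, N m; "finger_gap": finger opening in m; "grip_force": force on a finger pad.
Only numpy, scipy, OpenCV 4.12 (cv2) and the standard library are available. Lean on these libraries where they do the work, as an engineer would, in place of code of your own. Each camera call takes 0.05 s, during which the arm holds its last target. There are 200 camera calls.

TASK

Free the grey cell cover of the black UV lamp by squeezing its two orange side tabs together, evenly and only as hard as they need: they are worn unequally, so feel for both, and neither crack the tabs nor tug or shove the cover against the lamp. Lift the cover straight off and lay it gently, outer face up, flat on the floor of the blue parts tray. Let go of it there and leave everything else on the bench where it is.

Things in the scene. Friction and masses are not known exactly. Their poses are not given: they have to be found in the camera images.
- lamp: Black hand-held UV lamp, 220 x 40 x 46 mm, lying back-up in a fixed cradle; it cannot move. Origin: centre of the cradle's underside, on the work surface. x runs along the lamp towards its violet window, y across it to its left, z up. Lamp's back 85 mm above the origin, its underside 39 mm; cradle base 200 x 72 x 8 mm. The well under the cover is 92 (x) x 29 (y) mm.
- lamp_seat (a point): Point on the lamp where the middle of the cover's top face lies when the cover is home: 85 mm above the lamp's origin; same axes. The cover breaks if it is pulled or shoved against the lamp with more than 16 N; it lifts only while both hooks are free at once. Fingertips that swing forward as they close push the cover down: watch the upright force too and follow it.
- cover: Loose grey snap-fit cell cover, 90 to 150 g with tabs. Origin: middle of its top face, flush with the lamp's back. Axes as the lamp's when home. Plate 90 (x) x 37 (y) x 5 mm; two end ribs under it reach 28 mm below the origin, in the well with 1 mm play: it is clear of the lamp once raised 30 mm, and laid on a flat surface it stands on the ribs, origin 28 mm up.
- tab_left: Orange press tab in the middle of the cover's +y side, 24 mm wide (x), flat upright face from 7 to 24 mm below the origin. Origin: the cover's origin when free; moves along the cover's -y when pressed. Its face stands 26 to 33.5 mm from the cover's middle plane when free: worn, unknown, unlike the other tab's; find it by touch. Nothing stands beside or close under the tabs.
- tab_right: The same on the cover's -y side, pressed towards +y. Each tab is a spring: yields from 4.8 N, then 1.6 N per mm; its hook is free from 3.6 mm travel (10.6 N); hard stop at 5.5 mm (13.6 N). Cracks above 17 N. Fingers must be centred between the two faces (no net side force on the tool), which is not the cover's middle. Let go, the tabs spring out.
- tray: Fixed open blue parts tray, 165 (x) x 195 (y) mm outside, 16 mm high, walls 4 mm, floor 4 mm thick. Origin: centre of its underside, on the work surface.
- tray_in (a point): Centre of the tray's inner floor, 4 mm above its origin; same axes. The cover must not be pressed on the floor with more than 30 N, nor let go from above it.
- bead_dish: Bystander, not to be disturbed: small white dish of glowing beads, 56 mm across, 16 mm high. Origin: centre of its underside.
- cuvette_case: Bystander, not to be disturbed: flat blue case 75 x 115 x 24 mm with a paper insert and a dark glass square on it. Origin: centre of its underside.
- pliers: Bystander, not to be disturbed: pliers with black and red grips, 150 mm long, 13 mm thick. Origin: centre of its underside.
- tweezers: Bystander, not to be disturbed: steel tweezers, 120 mm long, 6 mm thick. Origin: centre of its underside.
- bead_jar: Bystander, not to be disturbed: glass jar with white lid, 48 mm across, 55 mm high. Origin: centre of its underside.
- cell_box: Bystander, not to be disturbed: yellow box of two green cells, 75 x 45 x 27 mm. Origin: centre of its underside.
- loupe: Bystander, not to be disturbed: black eye loupe, 38 mm across, 34 mm high. Origin: centre of its underside.

How it is judged:
By the outcome, as a careful person would: the job done as asked, in the order asked, and still so for the second after the job is handed in, with the robot touching nothing.
It also fails if it takes over 70 s, if anything falls off the work surface, if the arm or the gripper's body presses on something with over 40 N, if the wrist force passes 120 N, or if a joint passes its speed limit or range.

## Working session

There is one attempt and no reset: what is moved stays moved. The work goes in short steps, Python scripts to look and compute and a tool call to move; the robot and the scene stay as the last step left them, time stands still between calls to the robot, and variables do not carry over. Pictures are saved under pics/ and viewed, at most 10 in all, crops included, and the job is handed in when it is done.

Besides the shell and the picture viewer there is one more tool, called after "Request:" by a JSON object that holds its "fn" and its "kwargs", one argument or row to a line. jog_arm: Moves the arm, as the interface text tells. Shifts and turns lie within -1 to 1; 1 stands for 0.25 m of shift or 180 degrees of turn. Its arguments: {"type":"object","properties":{"increments":{"type":"array"},"force":{"type":"number"}},"required":["increments"]}

```bash
mkdir -p pics; ls; cat > h.py <<'E'
import numpy as np, cv2
from workcell import env, cams, ticket, spotter
from scipy.spatial.transform import Rotation as R
def rot(q): return R.from_quat([q[1],q[2],q[3],q[0]]).as_matrix()
def camR(c):
    a=np.array(c["attitude"],float); return a if a.shape==(3,3) else rot(a)
def ray(c,uv):
    d=np.array([(uv[0]-c["cx"])/c["fx"],(uv[1]-c["cy"])/c["fy"],1.]); return np.array(c["xyz"]),camR(c)@d
def atz(c,uv,z):
    o,d=ray(c,uv); return o+d*(z-o[2])/d[2]
def proj(c,p):
    q=camR(c).T@(np.array(p)-np.array(c["xyz"])); return [c["cx"]+c["fx"]*q[0]/q[2],c["cy"]+c["fy"]*q[1]/q[2]]
E
python3 - <<'E'
from h import *
np.set_printoptions(precision=4,suppress=True)
for n in("top","side"):
    c=cams.read_camera(n); cv2.imwrite(f"pics/{n}0.png",c["pixels"][:,:,::-1]); print(n,c["xyz"],c["attitude"],c["fx"])
    for t,z in(("lamp",0),("lamp_seat",.085),("cover",.085),("tab_left",.085),("tab_right",.085),("tray",0),("tray_in",.004)):
        for r in spotter.landmark_of(t,n)[:2]: print(t,np.round(r["uv"],1),round(r["conf"],2),atz(c,r["uv"],z))
print(env.get_state())
E
```

```text
pics
top [ 0.4484 -0.0133  1.1532] [ 0.0523 -0.697   0.7142 -0.0358] 437.6672173041695
lamp [327.  285.5] 0.63 [ 0.4706 -0.0042  0.    ]
lamp_seat [228.9 266.7] 0.68 [0.5204 0.2346 0.085 ]
cover [234.8 268.5] 0.91 [0.5157 0.22   0.085 ]
tab_left [232.7 264.4] 0.59 [0.5259 0.2252 0.085 ]
tab_right [232.4 269.9] 0.44 [0.5124 0.226  0.085 ]
tab_right [405.4 260.1] 0.43 [ 0.526  -0.1972  0.085 ]
tray [404.3 258.5] 0.74 [ 0.5365 -0.2091  0.    ]
tray_in [401.  260.5] 0.93 [ 0.5311 -0.1996  0.004 ]
tray_in [327.6 285.9] 0.57 [ 0.4695 -0.0058  0.004 ]
side [0.1939 0.7097 0.8438] [ 0.0951 -0.2214  0.8864 -0.3953] 434.55192557105676
lamp [291.7 339.8] 0.55 [ 0.5172  0.2284 -0.    ]
lamp_seat [293.4 320.7] 0.85 [0.506  0.2338 0.085 ]
cover [287.8 315.9] 0.88 [0.5231 0.2285 0.085 ]
tab_left [290.5 316.1] 0.59 [0.5177 0.2263 0.085 ]
tab_right [361.3 224.4] 0.74 [ 0.5064 -0.1245  0.085 ]
tab_right [290.7 317.5] 0.36 [0.5154 0.2292 0.085 ]
tray [363.4 227.5] 0.97 [ 0.5302 -0.208   0.    ]
tray_in [363.8 228.2] 0.66 [ 0.5263 -0.2013  0.004 ]
{'clock': 0.8, 'joint_pos': array([-1.4106,  0.3132,  0.0461,  1.3036,  0.    ,  1.4313]), 'qvel': array([ 0.0003,  0.0008,  0.0006,  0.0004,  0.0004, -0.0014]), 'tau': array([ -0.0013, -48.0388,  29.8795,  -0.0002,  -0.0002,   0.    ]), 'tcp_pos': array([ 0.1698, -0.5494,  0.2313]), 'orientation': array([0.0001, 0.9888, 0.1493, 0.    ]), 'wrist_force': array([-0.2455, -0.3748,  1.0863]), 'ft_torque': array([-0.0033,  0.0458, -0.0065]), 'grip_force': 0.0, 'finger_gap': 0.0858050137304514}
```

View image.

```bash
python3 - <<'E'
import cv2
a=cv2.imread("pics/top0.png")[170:350,140:500]; cv2.imwrite("pics/topc.png",cv2.resize(a,None,fx=2.2,fy=2.2,interpolation=2))
a=cv2.imread("pics/side0.png")[255:395,190:390]; cv2.imwrite("pics/sidec.png",cv2.resize(a,None,fx=4,fy=4,interpolation=2))
E
```

```text
(no output)
```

View pics/topc.png

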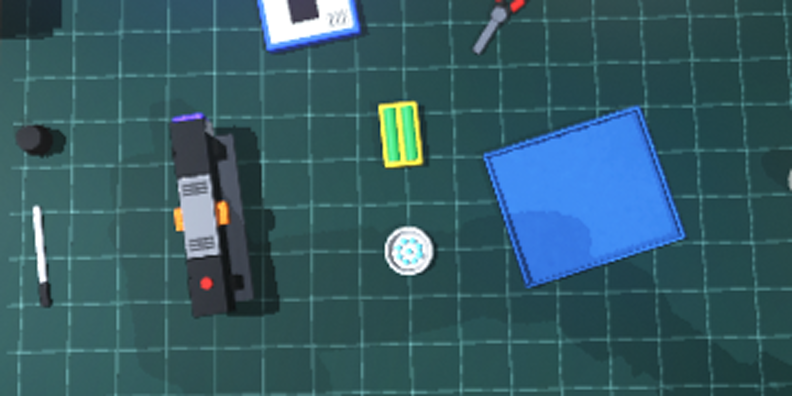

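View pics/sidec.png

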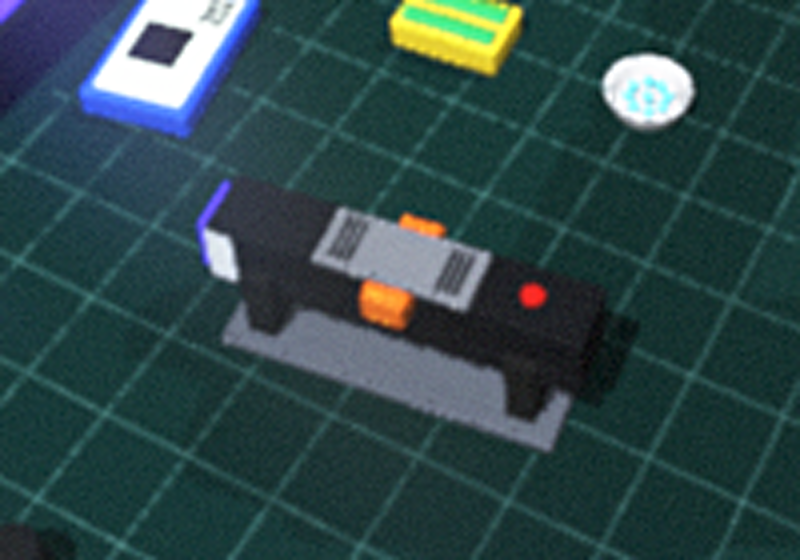

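```bash
python3 - <<'E'
from h import *
np.set_printoptions(precision=4,suppress=True)
def rect(c,m,z):
    ys,xs=np.nonzero(m); P=np.array([atz(c,(x,y),z)[:2] for x,y in zip(xs,ys)])
    (cx,cy),(w,h),a=cv2.minAreaRect((P*1000).astype(np.float32)); return [round(v,1) for v in (cx,cy,w,h,a)],P.mean(0)
for n in("top","side"):
    c=cams.read_camera(n); hsv=cv2.cvtColor(c["pixels"],cv2.COLOR_RGB2HSV)
    r=spotter.cut_out("cover",n)[0]; m=r["region"]
    g=(m&(hsv[...,1]<90)&(hsv[...,2]>100)).astype(np.uint8); g=cv2.morphologyEx(g,cv2.MORPH_CLOSE,np.ones((5,5)))
    print(n,"cover",r["conf"],m.sum(),g.sum(),rect(c,g,.085))
    big=cv2.dilate(m.astype(np.uint8),np.ones((15,15)))
    o=((hsv[...,0]<22)&(hsv[...,0]>8)&(hsv[...,1]>150)&(hsv[...,2]>120)&(big>0)).astype(np.uint8)
    k,l,s,ce=cv2.connectedComponentsWithStats(o)
    for i in range(1,k):
        if s[i,4]>5: print(" tab",s[i],ce[i],rect(c,l==i,.078))
    r=spotter.cut_out("tray",n)[0]; print("tray",r["conf"],r["region"].sum(),rect(c,r["region"],.016))
    L=spotter.cut_out("lamp",n)
    for r in L[:2]: print("lamp",r["conf"],r["region"].sum(),r["uv"])
    if n=="top":
        v=c["pixels"].astype(int); sub=(hsv[...,0]>120)&(hsv[...,0]<150)&(hsv[...,1]>100)&(hsv[...,2]>120); sub[:,:200]=0; sub[:,260:]=0
        ys,xs=np.nonzero(sub); print("violet",len(xs),atz(c,(xs.mean(),ys.mean()),.085))
    red=(hsv[...,0]<6)&(hsv[...,1]>180)&(hsv[...,2]>130)&(cv2.dilate(m.astype(np.uint8),np.ones((91,91)))>0)
    ys,xs=np.nonzero(red); print("red",len(xs),atz(c,(xs.mean(),ys.mean()),.085))
E
```

```text
top cover 0.88 639 544 ([517.4, 231.9, 89.1, 38.1, 6.0], array([0.5174, 0.2321]))
 tab [238 261   6  11  54] [240.6852 266.3704] ([521.9, 207.4, 12.4, 24.9, 89.9], array([0.521, 0.207]))
 tab [219 265   4  10  22] [220.5909 270.4091] ([514.4, 256.6, 22.9, 6.9, 9.8], array([0.5123, 0.2568]))
tray 0.61 4872 ([534.8, -206.9, 167.1, 197.5, 16.0], array([ 0.5339, -0.2065]))
lamp 0.97 1849 [240.5, 270.8]
lamp 0.55 183 [154.2, 233.1]
violet 2002 [0.8746 0.2342 0.085 ]
red 17 [0.4429 0.2228 0.085 ]Traceback (most recent call last):
  File "<stdin>", line 8, in <module>
IndexError: list index out of range
```

Request:
{"fn": "jog_arm", "kwargs": {
  "increments": [
    [[0.123,-0.097,0,0,0,0,0],[0.123,-0.097,0,0,0,0,0],[0.123,-0.097,0,0,0,0,0],[0.123,-0.097,0,0,0,0,0],[0.123,-0.097,0,0,0,0,0],[0.123,-0.097,0,0,0,0,0],[0.123,-0.097,0,0,0,0,0],[0.123,-0.097,0,0,0,0,0],[0.123,-0.097,0,0,0,0,0],[0.123,-0.097,0,0,0,0,0],[0.123,-0.097,0,0,0,0,0],[0.123,-0.097,0,0,0,0,0],[0.123,-0.097,0,0,0,0,0],[0.123,-0.097,0,0,0,0,0]]
  ],
  "force": 20
}}

```text
clock: 2.5
tcp_pos: [0.4816, -0.0964, 0.2315]
orientation: [0.0, 0.989, 0.149, 0.0]
wrist_force: [0.8, -1.1, 1.7]
finger_gap: 0.0856
grip_force: 0.0
```

```bash
cat >> h.py <<'E'
np.set_printoptions(precision=4,suppress=True)
def st():
    s=env.get_state(); M=rot(s["orientation"]); print("t",s["clock"],"q",s["joint_pos"],"p",s["tcp_pos"],"yaw",np.degrees(np.arctan2(M[1,0],M[0,0])),"z",M[:,2],"F",s["wrist_force"],"gap",s["finger_gap"],"g",s["grip_force"]); return s,M
def go(p,yaw=None):
    s,M=st(); d=M.T@(np.array(p)-s["tcp_pos"])/.25; print("units",d)
    if yaw is not None:
        y=np.radians(yaw);x=np.array([np.cos(y),np.sin(y),0]);z=np.array([0,0,-1.]);T=np.stack([x,np.cross(z,x),z],1)
        print("turn",R.from_matrix(M.T@T).as_rotvec()/np.pi)
E
python3 -c "
from h import *
go((.517,.232,.2),6.5)"
```

```text
t 2.5 q [-0.3611  0.1504 -0.1637  1.256  -0.0002  2.4806] p [ 0.4816 -0.0964  0.2315] yaw 17.180074278399097 z [ 0.0006 -0.0004 -1.    ] F [ 0.8116 -1.0729  1.7164] gap 0.08562757921760632 g 0.0
units [ 0.5232 -1.2134  0.1256]
turn [ 0.0002 -0.0002  0.0593]
```

Request:
{"fn": "jog_arm", "kwargs": {
  "increments": [
    [[0,0,0,0,0,-0.047,0],[0,0,0,0,0,-0.047,0],[0,0,0,0,0,-0.047,0],[0,0,0,0,0,-0.047,0],[0,0,0,0,0,-0.047,0],[0,0,0,0,0,-0.047,0],[0,0,0,0,0,-0.047,0],[0,0,0,0,0,-0.047,0],[0,0,0,0,0,-0.047,0],[0,0,0,0,0,-0.047,0],[0,0,0,0,0,-0.047,0],[0,0,0,0,0,-0.047,0],[0,0,0,0,0,-0.047,0],[0,0,0,0,0,-0.047,0],[0,0,0,0,0,-0.047,0],[0,0,0,0,0,-0.047,0],[0,0,0,0,0,-0.047,0],[0,0,0,0,0,-0.047,0],[0,0,0,0,0,-0.047,0],[0,0,0,0,0,-0.047,0]]
  ]
}}

```text
clock: 4.5
tcp_pos: [0.4809, -0.0979, 0.2314]
orientation: [0.0, -0.059, 0.998, -0.0]
wrist_force: [1.1, -0.1, -0.7]
finger_gap: 0.0853
grip_force: 0.0
```

```bash
python3 -c "
from h import *
go((.517,.232,.18),186.5)"
```

```text
t 4.5 q [-0.3646  0.15   -0.1646  1.256  -0.0001 -0.482 ] p [ 0.4809 -0.0979  0.2314] yaw -173.27268494834726 z [ 0.0002 -0.0001 -1.    ] F [ 1.1364 -0.1362 -0.6519] gap 0.08532848411309416 g 0.0
units [-0.2981  1.2936  0.2053]
turn [-0.      0.      0.0013]
```

Request:
{"fn": "jog_arm", "kwargs": {
  "increments": [
    [[-0.03,0.129,0.02,0,0,0,0],[-0.03,0.129,0.02,0,0,0,0],[-0.03,0.129,0.02,0,0,0,0],[-0.03,0.129,0.02,0,0,0,0],[-0.03,0.129,0.02,0,0,0,0],[-0.03,0.129,0.02,0,0,0,0],[-0.03,0.129,0.02,0,0,0,0],[-0.03,0.129,0.02,0,0,0,0],[-0.03,0.129,0.02,0,0,0,0],[-0.028,0.133,0.02,0,0,0,0],[0,0,0,0,0,0,0],[0,0,0,0,0,0,0]]
  ]
}}

```text
clock: 5.7
tcp_pos: [0.5186, 0.2324, 0.1809]
orientation: [-0.0, -0.057, 0.998, -0.0]
wrist_force: [-0.6, -0.4, 0.4]
finger_gap: 0.0852
grip_force: 0.0
```

```bash
python3 - <<'E'
from h import *
go((.5174,.232,.12),186.5)
for n in("top","side"):
    c=cams.read_camera(n); u,v=[int(k) for k in proj(c,(.517,.232,.1))]
    a=c["pixels"][v-70:v+70,u-90:u+90,::-1]; cv2.imwrite(f"pics/{n}1.png",cv2.resize(a,None,fx=4,fy=4,interpolation=2))
    print(n,u,v)
E
```

```text
t 5.7 q [ 0.2803  0.3198 -0.069   1.1828 -0.0004  0.1672] p [0.5186 0.2324 0.1809] yaw -173.52204993773995 z [-0.0007 -0.0007 -1.    ] F [-0.603  -0.3914  0.4338] gap 0.08522724768180048 g 0.0
units [ 0.0048 -0.0009  0.2437]
turn [-0.0002 -0.0002 -0.0001]
top 228 267
side 289 313
```

View pics/side1.png

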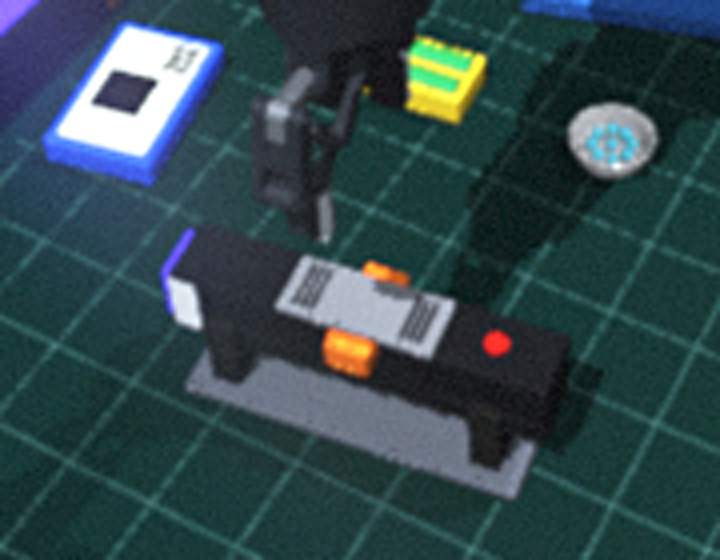

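```bash
python3 - <<'E'
from h import *
c=cams.read_camera("side")
print(atz(c,(290.4,319.4),.085))
hsv=cv2.cvtColor(c["pixels"],cv2.COLOR_RGB2HSV)
o=((hsv[...,0]<22)&(hsv[...,0]>8)&(hsv[...,1]>150)&(hsv[...,2]>110)); o[:300]=0;o[345:]=0;o[:,:260]=0;o[:,320:]=0
k,l,s,ce=cv2.connectedComponentsWithStats(o.astype(np.uint8))
for i in range(1,k):
    if s[i,4]>8: print(s[i],ce[i],atz(c,ce[i],.078),atz(c,ce[i],.0695))
for y in(-31,-28,28,31):
    p=np.array([.5174,.232,.078])+y/1000*np.array([-.113,.9936,0]); print(y,proj(c,p))
for x,y in((-45,-18.5),(-45,18.5),(45,18.5),(45,-18.5)):
    p=np.array([.5174,.232,.085])+x/1000*np.array([.9936,.113,0])+y/1000*np.array([-.113,.9936,0]); print(x,y,(np.array(proj(c,p))-[199,243])*4)
E
```

```text
[0.5134 0.2339 0.085 ]
[290 308  11   6  33] [294.7273 310.8182] [0.5199 0.205  0.078 ] [0.5235 0.1994 0.0695]
[280 325  13  12 114] [285.7281 330.8684] [0.5098 0.2597 0.078 ] [0.5133 0.2547 0.0695]
-31 [np.float64(295.1970788995812), np.float64(309.4139085584188)]
-28 [np.float64(294.64534749891203), np.float64(310.42239315309456)]
28 [np.float64(283.8880201212303), np.float64(330.08521989653826)]
31 [np.float64(283.2860298246184), np.float64(331.1855704285924)]
-45 -18.5 [451.5593 299.3807]
-45 18.5 [424.7593 352.7631]
45 18.5 [270.2225 301.0969]
45 -18.5 [300.4856 250.4354]
```

Request:
{"fn": "jog_arm", "kwargs": {
  "increments": [
    [[0.011,0.002,0.06,0,0,0,0],[0,0,0.07,0,0,0,0],[0,0,0.07,0,0,0,0],[0,0,0.07,0,0,0,0],[0,0,0.07,0,0,0,0],[0,0,0.07,0,0,0,0],[0,0,0.06,0,0,0,0],[0,0,0.06,0,0,0,0],[0,0,0,0,0,0,0],[0,0,0,0,0,0,20],[0,0,0,0,0,0,20],[0,0,0,0,0,0,20]]
  ]
}}

```text
clock: 7.05
tcp_pos: [0.517, 0.2321, 0.0499]
orientation: [0.001, -0.055, 0.998, 0.0]
wrist_force: [-0.0, -0.3, -0.1]
finger_gap: 0.0787
grip_force: 0.0
```

```bash
python3 - <<'E'
from h import *
go((.5158,.2329,.0485),186.5)
for n in("side",):
    c=cams.read_camera(n); u,v=[int(k) for k in proj(c,(.517,.232,.1))]
    a=c["pixels"][v-60:v+60,u-90:u+90,::-1]; cv2.imwrite(f"pics/{n}2.png",cv2.resize(a,None,fx=4,fy=4,interpolation=2))
E
```

```text
t 7.05 q [ 0.2803  0.4142 -0.2744  0.8803 -0.0001  0.1693] p [0.517  0.2321 0.0499] yaw -173.64404970809545 z [ 0.0019  0.0005 -1.    ] F [-0.0135 -0.2573 -0.0703] gap 0.07871324874166229 g 0.0
units [0.0046 0.0039 0.0055]
turn [ 0.0001  0.0006 -0.0008]
```

View pics/side2.png

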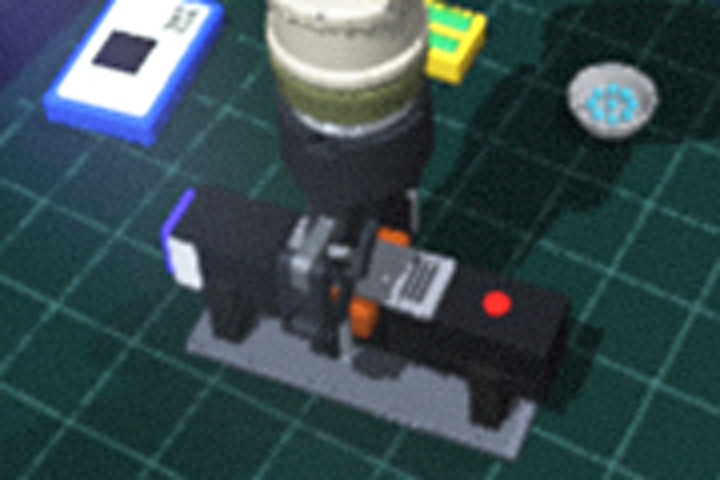

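```bash
python3 - <<'E'
from h import *
s,M=st(); c=cams.read_camera("side"); u,v=[int(k) for k in proj(c,(.517,.232,.1))]
for y in(.0393,.047,-.0393):
  for x in(-.011,.011):
    for z in(0,-.008,-.04): print(y,x,z,(np.array(proj(c,s["tcp_pos"]+M@[x,y,z]))-[u-90,v-60])*4)
E
```

```text
t 7.1 q [ 0.2805  0.4143 -0.2746  0.8802 -0.0001  0.1693] p [0.5169 0.2321 0.0497] yaw -173.63169415684746 z [ 0.0017  0.0004 -1.    ] F [ 0.2851 -0.1662  0.3393] gap 0.07859155267169658 g 0.0
0.0393 -0.011 0 [315.2472 350.1485]
0.0393 -0.011 -0.008 [314.3801 341.4644]
0.0393 -0.011 -0.04 [310.8093 305.7008]
0.0393 0.011 0 [352.5401 363.2055]
0.0393 0.011 -0.008 [351.8843 354.5419]
0.0393 0.011 -0.04 [349.1831 318.856 ]
0.047 -0.011 0 [308.9697 361.5467]
0.047 -0.011 -0.008 [308.0611 352.8785]
0.047 -0.011 -0.04 [304.3187 317.1748]
0.047 0.011 0 [346.4383 374.752 ]
0.047 0.011 -0.008 [345.743  366.1055]
0.047 0.011 -0.04 [342.8786 330.4838]
-0.0393 -0.011 0 [375.4466 240.8446]
-0.0393 -0.011 -0.008 [374.9561 232.0456]
-0.0393 -0.011 -0.04 [372.9395 195.8679]
-0.0393 0.011 0 [411.031  252.5221]
-0.0393 0.011 -0.008 [410.733  243.7341]
-0.0393 0.011 -0.04 [409.5072 207.5959]
```

Request:
{"fn": "jog_arm", "kwargs": {
  "increments": [
    [[0.008,0.003,0.005,0,0,0,40],[0,0,0,0,0,0,50],[0,0,0,0,0,0,53],[0,0,0,0,0,0,53],[0,0,0,0,0,0,53]]
  ]
}}

```text
clock: 7.65
tcp_pos: [0.5141, 0.2326, 0.0475]
orientation: [0.0, -0.056, 0.998, -0.0]
wrist_force: [0.5, -0.0, -0.4]
finger_gap: 0.0674
grip_force: 0.0
```

Request:
{"fn": "jog_arm", "kwargs": {
  "increments": [
    [[0,0,0,0,0,0,57],[0,0,0,0,0,0,57]]
  ]
}}

```text
clock: 7.85
tcp_pos: [0.5141, 0.2325, 0.0475]
orientation: [0.0, -0.056, 0.998, -0.0]
wrist_force: [0.7, 0.7, 0.2]
finger_gap: 0.0662
grip_force: 0.0
```

Request:
{"fn": "jog_arm", "kwargs": {
  "increments": [
    [[0,0,0,0,0,0,61],[0,0,0,0,0,0,61]]
  ]
}}

```text
clock: 8.05
tcp_pos: [0.5141, 0.2326, 0.0475]
orientation: [-0.0, -0.056, 0.998, -0.0]
wrist_force: [-0.4, -0.5, 0.3]
finger_gap: 0.0649
grip_force: 0.0
```

Request:
{"fn": "jog_arm", "kwargs": {
  "increments": [
    [[0,0,0,0,0,0,64],[0,0,0,0,0,0,64]]
  ]
}}

```text
clock: 8.25
tcp_pos: [0.5141, 0.2326, 0.0475]
orientation: [0.0, -0.056, 0.998, -0.0]
wrist_force: [-0.4, -0.0, 0.0]
finger_gap: 0.0637
grip_force: 0.0
```

Request:
{"fn": "jog_arm", "kwargs": {
  "increments": [
    [[0,0,0,0,0,0,67],[0,0,0,0,0,0,67]]
  ]
}}

```text
clock: 8.45
tcp_pos: [0.5141, 0.2326, 0.0475]
orientation: [0.0, -0.056, 0.998, -0.0]
wrist_force: [0.5, 0.3, 0.5]
finger_gap: 0.063
grip_force: 0.0
```

Request:
{"fn": "jog_arm", "kwargs": {
  "increments": [
    [[0,0,0,0,0,0,70],[0,0,0,0,0,0,70]]
  ]
}}

```text
clock: 8.65
tcp_pos: [0.5141, 0.2324, 0.0475]
orientation: [0.0, -0.056, 0.998, -0.0]
wrist_force: [0.2, -1.1, 0.1]
finger_gap: 0.0619
grip_force: 0.4
```

Request:
{"fn": "jog_arm", "kwargs": {
  "increments": [
    [[0,0,0,0,0,0,72],[0,0,0,0,0,0,72]]
  ]
}}

```text
clock: 8.85
tcp_pos: [0.5142, 0.2325, 0.0476]
orientation: [0.0, -0.056, 0.998, -0.0]
wrist_force: [1.0, -1.4, 0.8]
finger_gap: 0.0614
grip_force: 0.5
```

Request:
{"fn": "jog_arm", "kwargs": {
  "increments": [
    [[0,-0.004,0,0,0,0,78],[0,0,0,0,0,0,78],[0,0,0,0,0,0,78]]
  ]
}}

```text
clock: 9.15
tcp_pos: [0.5143, 0.2316, 0.0476]
orientation: [0.0, -0.056, 0.998, 0.0]
wrist_force: [0.5, -0.5, 1.5]
finger_gap: 0.0588
grip_force: 1.7
```

Request:
{"fn": "jog_arm", "kwargs": {
  "increments": [
    [[0,-0.004,0,0,0,0,84],[0,0,0,0,0,0,84],[0,0,0,0,0,0,84]]
  ]
}}

```text
clock: 9.45
tcp_pos: [0.5144, 0.231, 0.0478]
orientation: [0.0, -0.056, 0.998, 0.0]
wrist_force: [-0.8, 1.4, 4.0]
finger_gap: 0.0573
grip_force: 6.1
```

Request:
{"fn": "jog_arm", "kwargs": {
  "increments": [
    [[0,0.001,-0.003,0,0,0,84],[0,0,0,0,0,0,84]]
  ]
}}

```text
clock: 9.65
tcp_pos: [0.514, 0.2306, 0.0479]
orientation: [-0.0, -0.056, 0.998, -0.0]
wrist_force: [-0.1, -0.1, -0.2]
finger_gap: 0.0572
grip_force: 6.2
```

Request:
{"fn": "jog_arm", "kwargs": {
  "increments": [
    [[0,0,-0.001,0,0,0,86],[0,0,-0.001,0,0,0,88],[0,0,0,0,0,0,88]]
  ]
}}

```text
clock: 9.95
tcp_pos: [0.5141, 0.2307, 0.0484]
orientation: [-0.0, -0.056, 0.998, -0.0]
wrist_force: [0.4, 0.1, -1.6]
finger_gap: 0.0559
grip_force: 7.2
```

Request:
{"fn": "jog_arm", "kwargs": {
  "increments": [
    [[0,0,-0.001,0,0,0,90],[0,0,-0.001,0,0,0,92],[0,0,0,0,0,0,92]]
  ]
}}

```text
clock: 10.25
tcp_pos: [0.5143, 0.2308, 0.0492]
orientation: [0.0, -0.056, 0.998, -0.0]
wrist_force: [-0.4, -0.6, -1.0]
finger_gap: 0.0546
grip_force: 8.2
```

Request:
{"fn": "jog_arm", "kwargs": {
  "increments": [
    [[0,0,-0.001,0,0,0,94],[0,0,-0.001,0,0,0,96],[0,0,0,0,0,0,96]]
  ]
}}

```text
clock: 10.55
tcp_pos: [0.5143, 0.2308, 0.0498]
orientation: [0.0, -0.056, 0.998, -0.0]
wrist_force: [-0.2, -0.7, -1.1]
finger_gap: 0.0536
grip_force: 9.3
```

Request:
{"fn": "jog_arm", "kwargs": {
  "increments": [
    [[0,0,-0.001,0,0,0,98],[0,0,0,0,0,0,100],[0,0,0,0,0,0,100]]
  ]
}}

```text
clock: 10.85
tcp_pos: [0.5143, 0.2308, 0.05]
orientation: [0.0, -0.056, 0.998, -0.0]
wrist_force: [-0.2, -0.1, -1.3]
finger_gap: 0.0524
grip_force: 10.3
```

Request:
{"fn": "jog_arm", "kwargs": {
  "increments": [
    [[0,0,-0.001,0,0,0,102],[0,0,0,0,0,0,104],[0,0,0,0,0,0,104],[0,0,0,0,0,0,104]]
  ]
}}

```text
clock: 11.25
tcp_pos: [0.5143, 0.2308, 0.0503]
orientation: [0.0, -0.056, 0.998, -0.0]
wrist_force: [0.1, -1.0, -0.8]
finger_gap: 0.0505
grip_force: 11.3
```

Request:
{"fn": "jog_arm", "kwargs": {
  "increments": [
    [[0,0,-0.001,0,0,0,106],[0,0,0,0,0,0,106],[0,0,0,0,0,0,106]]
  ]
}}

```text
clock: 11.55
tcp_pos: [0.5143, 0.2308, 0.0505]
orientation: [0.0, -0.056, 0.998, -0.0]
wrist_force: [0.4, 0.1, -0.4]
finger_gap: 0.0505
grip_force: 11.8
```

Request:
{"fn": "jog_arm", "kwargs": {
  "increments": [
    [[0,0,-0.004,0,0,0,106],[0,0,-0.004,0,0,0,106],[0,0,0,0,0,0,106]]
  ]
}}

```text
clock: 11.85
tcp_pos: [0.5144, 0.2309, 0.0527]
orientation: [0.0, -0.056, 0.998, -0.0]
wrist_force: [-0.4, 0.5, -1.0]
finger_gap: 0.0499
grip_force: 11.8
```

Request:
{"fn": "jog_arm", "kwargs": {
  "increments": [
    [[0,0,-0.01,0,0,0,106],[0,0,-0.01,0,0,0,106],[0,0,-0.01,0,0,0,106],[0,0,0,0,0,0,106]]
  ]
}}

```text
clock: 12.25
tcp_pos: [0.5147, 0.2309, 0.0606]
orientation: [0.0, -0.056, 0.998, 0.0]
wrist_force: [0.4, 0.3, -1.5]
finger_gap: 0.0499
grip_force: 11.8
```

Request:
{"fn": "jog_arm", "kwargs": {
  "increments": [
    [[0,0,-0.015,0,0,0,106],[0,0,-0.02,0,0,0,106],[0,0,-0.02,0,0,0,106],[0,0,-0.02,0,0,0,106],[0,0,-0.02,0,0,0,106],[0,0,-0.02,0,0,0,106],[0,0,-0.02,0,0,0,106],[0,0,-0.015,0,0,0,106],[0,0,-0.04,0,0,0,106],[0,0,-0.04,0,0,0,106],[0,0,-0.04,0,0,0,106],[0,0,0,0,0,0,106]]
  ]
}}

```text
clock: 13.45
tcp_pos: [0.5156, 0.2312, 0.1297]
orientation: [0.002, -0.056, 0.998, 0.0]
wrist_force: [0.3, -0.1, -1.5]
finger_gap: 0.05
grip_force: 11.8
```

```bash
python3 - <<'E'
from h import *
s,M=st()
for n in("side",):
    c=cams.read_camera(n); u,v=[int(k) for k in proj(c,(.517,.232,.1))]
    a=c["pixels"][v-80:v+60,u-90:u+90,::-1]; cv2.imwrite(f"pics/{n}3.png",cv2.resize(a,None,fx=4,fy=4,interpolation=2))
E
```

```text
t 13.45 q [ 0.2795  0.3409 -0.1694  1.057  -0.0001  0.1682] p [0.5156 0.2312 0.1297] yaw -173.6227626511119 z [ 0.0034  0.0009 -1.    ] F [ 0.2659 -0.0758 -1.4843] gap 0.05003153685912735 g 11.828589141368866
```

View pics/side3.png

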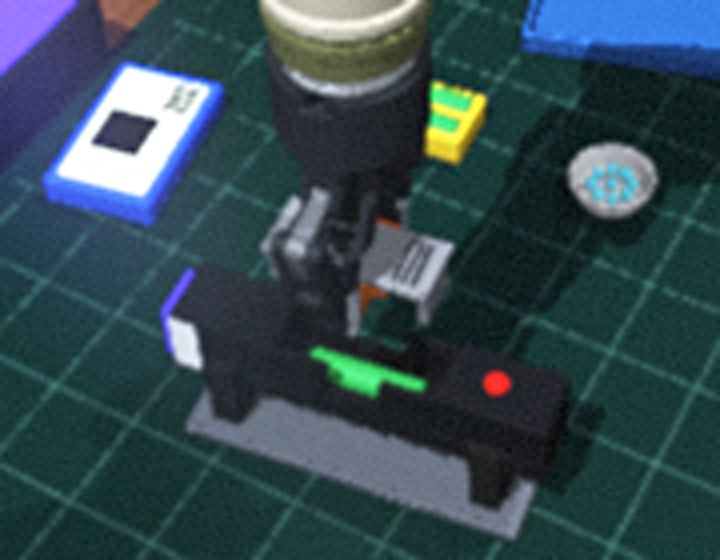

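```bash
python3 - <<'E'
from h import *
s,M=st(); c=cams.read_camera("side"); u,v=[int(k) for k in proj(c,(.517,.232,.1))]
o=np.array([u-90,v-80])
P=lambda q:((np.array(proj(c,s["tcp_pos"]+M@np.array(q)/1000))-o)*4).round(1)
for z in(0,-4,-8): print("tip",z,P((11,25,z)),P((11,32,z)),P((-11,25,z)))
for z in(-6.5,-34.5): print("rib",z,P((45,14,z)),P((45,18.5,z)),P((45,-18.5,z)))
a=c["pixels"][225:325,255:335,::-1]; print("origin 255,225", o); cv2.imwrite("pics/side4.png",cv2.resize(a,None,fx=6,fy=6,interpolation=2))
E
```

```text
t 13.5 q [ 0.2796  0.3416 -0.1708  1.056  -0.0001  0.1683] p [0.5151 0.2311 0.1287] yaw -173.621815681502 z [ 0.0023  0.0005 -1.    ] F [ 0.849  -0.6343 -1.6068] gap 0.04993096268095249 g 11.82859182357788
tip 0 [361.3 331.5] [355.6 341.9] [322.2 318.5]
tip -4 [361.  326.6] [355.2 337. ] [321.8 313.7]
tip -8 [360.7 321.7] [354.9 332.1] [321.3 308.7]
rib -6.5 [431.2 327.5] [427.7 334.2] [455.6 280.5]
rib -34.5 [430.5 292.5] [427.  299.2] [455.4 245.4]
origin 255,225 [199 233]
```

View pics/side4.png

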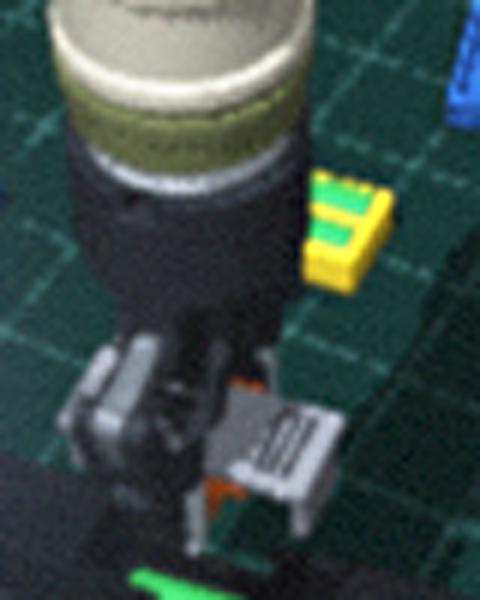

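Request:
{"fn": "jog_arm", "kwargs": {
  "increments": [
    [[0,0,0.04,0,0,0,106],[0,0,0.04,0,0,0,106],[0,0,0.04,0,0,0,106],[0,0,0.03,0,0,0,106],[0,0,0.03,0,0,0,106],[0,0,0,0,0,0,106],[0,0,0,0,0,0,106]]
  ]
}}

```text
clock: 14.25
tcp_pos: [0.5142, 0.2308, 0.0823]
orientation: [-0.0, -0.056, 0.998, -0.0]
wrist_force: [0.3, 0.4, -1.7]
finger_gap: 0.0498
grip_force: 11.8
```

Request:
{"fn": "jog_arm", "kwargs": {
  "increments": [
    [[0,0,0.006,0,0,0,106],[0,0,0.006,0,0,0,106],[0,0,0.006,0,0,0,106],[0,0,0.006,0,0,0,106],[0,0,0,0,0,0,106]]
  ]
}}

```text
clock: 14.75
tcp_pos: [0.5141, 0.2308, 0.0763]
orientation: [-0.0, -0.056, 0.998, -0.0]
wrist_force: [0.6, 0.5, -1.5]
finger_gap: 0.05
grip_force: 11.8
```

Request:
{"fn": "jog_arm", "kwargs": {
  "increments": [
    [[0,0,0.008,0,0,0,106],[0,0,0.008,0,0,0,106],[0,0,0.008,0,0,0,106],[0,0,0.008,0,0,0,106],[0,0,0.008,0,0,0,106],[0,0,0,0,0,0,106]]
  ]
}}

```text
clock: 15.35
tcp_pos: [0.514, 0.2308, 0.0661]
orientation: [-0.0, -0.056, 0.998, -0.0]
wrist_force: [-0.0, 0.1, -1.0]
finger_gap: 0.05
grip_force: 11.8
```

Request:
{"fn": "jog_arm", "kwargs": {
  "increments": [
    [[0,0,0.008,0,0,0,106],[0,0,0.008,0,0,0,106],[0,0,0.008,0,0,0,106],[0,0,0.008,0,0,0,106],[0,0,0.008,0,0,0,106],[0,0,0,0,0,0,106]]
  ]
}}

```text
clock: 15.95
tcp_pos: [0.514, 0.2307, 0.0561]
orientation: [-0.0, -0.056, 0.998, -0.0]
wrist_force: [0.1, -0.7, -1.3]
finger_gap: 0.0503
grip_force: 11.8
```

Request:
{"fn": "jog_arm", "kwargs": {
  "increments": [
    [[0,0,0.006,0,0,0,106],[0,0,0.006,0,0,0,106],[0,0,0.004,0,0,0,106],[0,0,0,0,0,0,106],[0,0,0,0,0,0,106]]
  ]
}}

```text
clock: 16.45
tcp_pos: [0.5143, 0.2308, 0.0525]
orientation: [-0.0, -0.056, 0.998, -0.0]
wrist_force: [0.6, 1.0, -1.8]
finger_gap: 0.0502
grip_force: 11.8
```

Request:
{"fn": "jog_arm", "kwargs": {
  "increments": [
    [[0,0,0.003,0,0,0,106],[0,0,0.003,0,0,0,106],[0,0,0,0,0,0,106]]
  ]
}}

```text
clock: 16.75
tcp_pos: [0.5142, 0.2308, 0.0509]
orientation: [-0.0, -0.056, 0.998, -0.0]
wrist_force: [-0.2, 0.7, -1.5]
finger_gap: 0.0502
grip_force: 11.8
```

Request:
{"fn": "jog_arm", "kwargs": {
  "increments": [
    [[0,0,0.002,0,0,0,106],[0,0,0,0,0,0,106],[0,0,0,0,0,0,106]]
  ]
}}

```text
clock: 17.05
tcp_pos: [0.5143, 0.2308, 0.0505]
orientation: [-0.0, -0.056, 0.998, -0.0]
wrist_force: [-0.3, -0.1, -1.0]
finger_gap: 0.05
grip_force: 11.8
```

Request:
{"fn": "jog_arm", "kwargs": {
  "increments": [
    [[0,0,0.001,0,0,0,106],[0,0,0.001,0,0,0,106],[0,0,0,0,0,0,106]]
  ]
}}

```text
clock: 17.35
tcp_pos: [0.5143, 0.2308, 0.05]
orientation: [-0.0, -0.056, 0.998, -0.0]
wrist_force: [-0.2, -0.0, -0.9]
finger_gap: 0.0497
grip_force: 11.8
```

Request:
{"fn": "jog_arm", "kwargs": {
  "increments": [
    [[0,0,0.001,0,0,0,106],[0,0,0.001,0,0,0,106],[0,0,0,0,0,0,106]]
  ]
}}

```text
clock: 17.65
tcp_pos: [0.5143, 0.2308, 0.0495]
orientation: [0.0, -0.056, 0.998, -0.0]
wrist_force: [0.4, 0.1, -1.3]
finger_gap: 0.0502
grip_force: 11.8
```

Request:
{"fn": "jog_arm", "kwargs": {
  "increments": [
    [[0,0,0.002,0,0,0,106],[0,0,0.002,0,0,0,106],[0,0,0,0,0,0,106]]
  ]
}}

```text
clock: 17.95
tcp_pos: [0.5144, 0.2309, 0.0492]
orientation: [0.0, -0.056, 0.998, 0.0]
wrist_force: [-1.5, -0.4, 4.7]
finger_gap: 0.05
grip_force: 11.8
```

Request:
{"fn": "jog_arm", "kwargs": {
  "increments": [
    [[0,0,-0.001,0,0,0,104],[0,0,0.001,0,0,0,100],[0,0,0.001,0,0,0,96],[0,0,0,0,0,0,96]]
  ]
}}

```text
clock: 18.35
tcp_pos: [0.5145, 0.2309, 0.0486]
orientation: [0.0, -0.056, 0.998, 0.0]
wrist_force: [-1.8, 0.1, 3.7]
finger_gap: 0.0531
grip_force: 9.3
```

Request:
{"fn": "jog_arm", "kwargs": {
  "increments": [
    [[0,0,0.001,0,0,0,92],[0,0,0.001,0,0,0,88],[0,0,0,0,0,0,88]]
  ]
}}

```text
clock: 18.65
tcp_pos: [0.5145, 0.2309, 0.048]
orientation: [0.0, -0.056, 0.998, 0.0]
wrist_force: [-1.5, 0.2, 5.0]
finger_gap: 0.0557
grip_force: 7.2
```

Request:
{"fn": "jog_arm", "kwargs": {
  "increments": [
    [[0,0,0,0,0,0,80],[0,0,0,0,0,0,72],[0,0,0,0,0,0,66],[0,0,0,0,0,0,66],[0,0,0,0,0,0,66]]
  ]
}}

```text
clock: 19.15
tcp_pos: [0.5142, 0.2308, 0.0476]
orientation: [-0.0, -0.056, 0.998, -0.0]
wrist_force: [-0.4, -0.1, 0.7]
finger_gap: 0.0633
grip_force: 0.0
```

Request:
{"fn": "jog_arm", "kwargs": {
  "increments": [
    [[0,0,-0.01,0,0,0,66],[0,0,-0.014,0,0,0,66],[0,0,-0.014,0,0,0,66],[0,0,0,0,0,0,66],[0,0,0,0,0,0,76],[0,0,0,0,0,0,76]]
  ]
}}

```text
clock: 19.75
tcp_pos: [0.5142, 0.2308, 0.0572]
orientation: [-0.0, -0.056, 0.998, -0.0]
wrist_force: [-0.8, 0.3, 0.2]
finger_gap: 0.06
grip_force: 0.0
```

Centred and released; now squeeze again, higher up.

Request:
{"fn": "jog_arm", "kwargs": {
  "increments": [
    [[0,0,0,0,0,0,80],[0,0,-0.001,0,0,0,84],[0,0,0,0,0,0,84],[0,0,0,0,0,0,84]]
  ]
}}

```text
clock: 20.15
tcp_pos: [0.5142, 0.2308, 0.0575]
orientation: [-0.0, -0.056, 0.998, -0.0]
wrist_force: [-0.4, 0.5, 2.7]
finger_gap: 0.0576
grip_force: 6.1
```

Request:
{"fn": "jog_arm", "kwargs": {
  "increments": [
    [[0,0,-0.001,0,0,0,86],[0,0,-0.001,0,0,0,88],[0,0,0,0,0,0,88]]
  ]
}}

```text
clock: 20.45
tcp_pos: [0.5142, 0.2308, 0.0579]
orientation: [-0.0, -0.056, 0.998, -0.0]
wrist_force: [-0.7, 0.2, 1.2]
finger_gap: 0.0559
grip_force: 7.1
```

Request:
{"fn": "jog_arm", "kwargs": {
  "increments": [
    [[0,0,-0.001,0,0,0,90],[0,0,-0.001,0,0,0,92],[0,0,0,0,0,0,94],[0,0,-0.001,0,0,0,96],[0,0,0,0,0,0,96]]
  ]
}}

```text
clock: 20.95
tcp_pos: [0.5142, 0.2308, 0.0586]
orientation: [-0.0, -0.056, 0.998, -0.0]
wrist_force: [-0.2, 0.1, -0.8]
finger_gap: 0.0535
grip_force: 9.2
```

Request:
{"fn": "jog_arm", "kwargs": {
  "increments": [
    [[0,0,-0.001,0,0,0,98],[0,0,0,0,0,0,100],[0,0,-0.001,0,0,0,102],[0,0,0,0,0,0,104],[0,0,0,0,0,0,104]]
  ]
}}

```text
clock: 21.45
tcp_pos: [0.5143, 0.2308, 0.0593]
orientation: [0.0, -0.056, 0.998, -0.0]
wrist_force: [-0.0, -0.3, -1.4]
finger_gap: 0.051
grip_force: 11.3
```

Request:
{"fn": "jog_arm", "kwargs": {
  "increments": [
    [[0,0,-0.001,0,0,0,106],[0,0,0,0,0,0,106],[0,0,0,0,0,0,106]]
  ]
}}

```text
clock: 21.75
tcp_pos: [0.5143, 0.2309, 0.0595]
orientation: [0.0, -0.056, 0.998, -0.0]
wrist_force: [-0.2, -0.2, -1.9]
finger_gap: 0.05
grip_force: 11.8
```

Request:
{"fn": "jog_arm", "kwargs": {
  "increments": [
    [[0,0,-0.004,0,0,0,106],[0,0,-0.008,0,0,0,106],[0,0,-0.01,0,0,0,106],[0,0,0,0,0,0,106]]
  ]
}}

```text
clock: 22.15
tcp_pos: [0.5147, 0.2309, 0.0655]
orientation: [0.0, -0.056, 0.998, 0.0]
wrist_force: [0.4, 0.9, -1.6]
finger_gap: 0.0501
grip_force: 11.8
```

Request:
{"fn": "jog_arm", "kwargs": {
  "increments": [
    [[0,0,-0.015,0,0,0,106],[0,0,-0.02,0,0,0,106],[0,0,-0.02,0,0,0,106],[0,0,-0.02,0,0,0,106],[0,0,-0.02,0,0,0,106],[0,0,-0.02,0,0,0,106],[0,0,-0.02,0,0,0,106],[0,0,-0.03,0,0,0,106],[0,0,-0.05,0,0,0,106],[0,0,-0.06,0,0,0,106],[0,0,-0.05,0,0,0,106],[0,0,-0.02,0,0,0,106],[0,0,0,0,0,0,106]]
  ]
}}

```text
clock: 23.45
tcp_pos: [0.515, 0.2311, 0.1525]
orientation: [0.001, -0.056, 0.998, 0.0]
wrist_force: [0.0, -0.3, -1.4]
finger_gap: 0.0502
grip_force: 11.8
```

```bash
python3 -c "
from h import *
go((.5345,-.207,.151),186.5)"
```

```text
t 23.45 q [ 0.2796  0.3258 -0.1323  1.1105 -0.0001  0.1683] p [0.515  0.2311 0.1525] yaw -173.62059589006364 z [ 0.0021  0.0005 -1.    ] F [ 0.0131 -0.3418 -1.3817] gap 0.05017284380374662 g 11.763688623905182
units [ 0.1172 -1.7501  0.0053]
turn [ 0.0001  0.0007 -0.0007]
```

Request:
{"fn": "jog_arm", "kwargs": {
  "increments": [
    [[0.007,-0.05,0,0,0,0,106],[0.007,-0.11,0,0,0,0,106],[0.007,-0.11,0,0,0,0,106],[0.007,-0.11,0,0,0,0,106],[0.007,-0.11,0,0,0,0,106],[0.007,-0.11,0,0,0,0,106],[0.007,-0.11,0,0,0,0,106],[0.007,-0.11,0,0,0,0,106],[0.007,-0.11,0,0,0,0,106],[0.007,-0.11,0,0,0,0,106],[0.007,-0.11,0,0,0,0,106],[0.007,-0.11,0,0,0,0,106],[0.007,-0.11,0,0,0,0,106],[0.007,-0.11,0,0,0,0,106],[0.007,-0.11,0,0,0,0,106],[0.007,-0.11,0,0,0,0,106],[0.007,-0.05,0,0,0,0,106],[0,0,0,0,0,0,106],[0,0,0,0,0,0,106]]
  ]
}}

```text
clock: 25.35
tcp_pos: [0.5325, -0.2067, 0.1507]
orientation: [-0.001, -0.055, 0.998, 0.001]
wrist_force: [-0.1, 0.2, -1.3]
finger_gap: 0.0501
grip_force: 11.8
```

Request:
{"fn": "jog_arm", "kwargs": {
  "increments": [
    [[0,0,0.05,0,0,0,106],[0,0,0.08,0,0,0,106],[0,0,0.09,0,0,0,106],[0,0,0.09,0,0,0,106],[0,0,0.09,0,0,0,106],[0,0,0.05,0,0,0,106],[0,0,0,0,0,0,106],[0,0,0,0,0,0,106]]
  ]
}}

```text
clock: 26.15
tcp_pos: [0.5334, -0.2067, 0.039]
orientation: [-0.0, -0.056, 0.998, 0.0]
wrist_force: [-0.6, -0.6, -0.0]
finger_gap: 0.0504
grip_force: 11.8
```

```bash
python3 - <<'E'
from h import *
go((.5345,-.207,.0065),186.5)
c=cams.read_camera("side"); u,v=[int(k) for k in proj(c,(.53,-.2,.03))]
a=c["pixels"][v-70:v+70,u-90:u+90,::-1]; cv2.imwrite("pics/side5.png",cv2.resize(a,None,fx=4,fy=4,interpolation=2))
E
```

```text
t 26.15 q [-0.51    0.4359 -0.2705  0.8645 -0.0001 -0.6221] p [ 0.5334 -0.2067  0.039 ] yaw -173.57634919580016 z [-0.0001  0.     -1.    ] F [-0.5807 -0.6199 -0.0004] gap 0.050356211465468266 g 11.768429428339005
units [-0.0042 -0.0015  0.1299]
turn [ 0.     -0.     -0.0004]
```

View pics/side5.png

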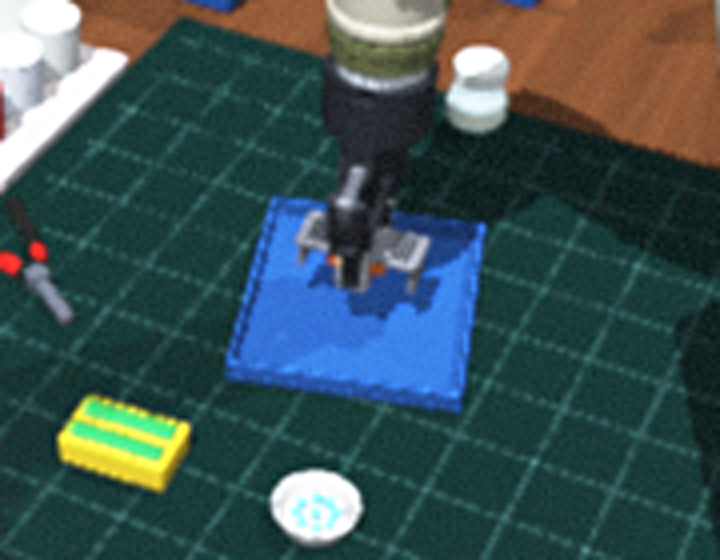

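Request:
{"fn": "jog_arm", "kwargs": {
  "increments": [
    [[0,0,0.03,0,0,0,106],[0,0,0.03,0,0,0,106],[0,0,0.03,0,0,0,106],[0,0,0.02,0,0,0,106],[0,0,0,0,0,0,106],[0,0,0,0,0,0,106]]
  ]
}}

```text
clock: 26.8
tcp_pos: [0.5332, -0.2072, 0.011]
orientation: [-0.0, -0.056, 0.998, 0.0]
wrist_force: [0.5, -1.0, -1.1]
finger_gap: 0.0503
grip_force: 11.8
```

Request:
{"fn": "jog_arm", "kwargs": {
  "increments": [
    [[0,0,0.004,0,0,0,106],[0,0,0.004,0,0,0,106],[0,0,0.003,0,0,0,106],[0,0,0,0,0,0,106]]
  ]
}}

```text
clock: 27.2
tcp_pos: [0.5333, -0.2073, 0.0085]
orientation: [0.0, -0.056, 0.998, -0.0]
wrist_force: [0.5, 0.5, -1.5]
finger_gap: 0.05
grip_force: 11.8
```

Request:
{"fn": "jog_arm", "kwargs": {
  "increments": [
    [[0,0,0.002,0,0,0,106],[0,0,0.002,0,0,0,106],[0,0,0,0,0,0,106]]
  ]
}}

```text
clock: 27.5
tcp_pos: [0.5333, -0.2073, 0.0075]
orientation: [-0.0, -0.056, 0.998, -0.0]
wrist_force: [0.2, 1.0, -0.9]
finger_gap: 0.05
grip_force: 11.8
```

Request:
{"fn": "jog_arm", "kwargs": {
  "increments": [
    [[0,0,0.002,0,0,0,106],[0,0,0.001,0,0,0,106],[0,0,0,0,0,0,106]]
  ]
}}

```text
clock: 27.8
tcp_pos: [0.5333, -0.2073, 0.0068]
orientation: [-0.0, -0.056, 0.998, -0.0]
wrist_force: [0.8, -0.8, -1.5]
finger_gap: 0.0505
grip_force: 11.8
```

Request:
{"fn": "jog_arm", "kwargs": {
  "increments": [
    [[0,0,0.001,0,0,0,106],[0,0,0.001,0,0,0,106],[0,0,0,0,0,0,106]]
  ]
}}

```text
clock: 28.1
tcp_pos: [0.5333, -0.2072, 0.0063]
orientation: [-0.0, -0.056, 0.998, -0.0]
wrist_force: [0.2, 0.4, -1.0]
finger_gap: 0.0502
grip_force: 11.8
```

Request:
{"fn": "jog_arm", "kwargs": {
  "increments": [
    [[0,0,0.001,0,0,0,106],[0,0,0.001,0,0,0,106],[0,0,0,0,0,0,106]]
  ]
}}

```text
clock: 28.4
tcp_pos: [0.5334, -0.2074, 0.006]
orientation: [0.0, -0.056, 0.998, -0.0]
wrist_force: [-0.2, 1.1, -0.1]
finger_gap: 0.0502
grip_force: 11.8
```

Request:
{"fn": "jog_arm", "kwargs": {
  "increments": [
    [[0,0,0.001,0,0,0,106],[0,0,0.001,0,0,0,106],[0,0,0,0,0,0,106]]
  ]
}}

```text
clock: 28.7
tcp_pos: [0.5334, -0.2074, 0.0059]
orientation: [0.0, -0.056, 0.998, -0.0]
wrist_force: [-2.2, 1.0, 5.3]
finger_gap: 0.0499
grip_force: 11.7
```

Request:
{"fn": "jog_arm", "kwargs": {
  "increments": [
    [[0,0,0,0,0,0,104],[0,0,0.001,0,0,0,100],[0,0,0.001,0,0,0,96],[0,0,0,0,0,0,96]]
  ]
}}

```text
clock: 29.1
tcp_pos: [0.5335, -0.2075, 0.0053]
orientation: [0.0, -0.056, 0.998, -0.0]
wrist_force: [-1.4, 0.1, 6.2]
finger_gap: 0.0534
grip_force: 9.3
```

Request:
{"fn": "jog_arm", "kwargs": {
  "increments": [
    [[0,0,0.001,0,0,0,92],[0,0,0.001,0,0,0,88],[0,0,0,0,0,0,88]]
  ]
}}

```text
clock: 29.4
tcp_pos: [0.5335, -0.2075, 0.0047]
orientation: [0.0, -0.056, 0.998, -0.0]
wrist_force: [-1.9, 1.0, 6.4]
finger_gap: 0.0558
grip_force: 7.2
```

Request:
{"fn": "jog_arm", "kwargs": {
  "increments": [
    [[0,0,0,0,0,0,80],[0,0,0,0,0,0,72],[0,0,0,0,0,0,60],[0,0,0,0,0,0,40],[0,0,0,0,0,0,30],[0,0,0,0,0,0,30]]
  ]
}}

```text
clock: 30.0
tcp_pos: [0.5333, -0.2072, 0.0042]
orientation: [-0.0, -0.056, 0.998, -0.0]
wrist_force: [0.3, 0.4, -0.3]
finger_gap: 0.0757
grip_force: 0.0
```

Released. Retract straight up.

Request:
{"fn": "jog_arm", "kwargs": {
  "increments": [
    [[0,0,-0.03,0,0,0,10],[0,0,-0.06,0,0,0,0],[0,0,-0.1,0,0,0,0],[0,0,-0.12,0,0,0,0],[0,0,-0.12,0,0,0,0],[0,0,-0.12,0,0,0,0],[0,0,-0.12,0,0,0,0],[0,0,-0.1,0,0,0,0],[0,0,0,0,0,0,0]]
  ]
}}

```text
clock: 30.9
tcp_pos: [0.5353, -0.2083, 0.2016]
orientation: [0.003, -0.056, 0.998, -0.002]
wrist_force: [0.8, -0.3, 0.7]
finger_gap: 0.0855
grip_force: 0.0
```

```bash
python3 - <<'E'
from h import *
st()
c=cams.read_camera("side")
a=c["pixels"][150:390,220:460,::-1]; cv2.imwrite("pics/side6.png",cv2.resize(a,None,fx=2.5,fy=2.5,interpolation=2))
E
```

```text
t 30.9 q [-0.5108  0.3152 -0.0241  1.2237 -0.     -0.6222] p [ 0.5353 -0.2083  0.2016] yaw -173.6189510259225 z [ 0.0068 -0.0039 -1.    ] F [ 0.7551 -0.2813  0.7375] gap 0.0855379830431872 g 0.0
```

View pics/side6.png

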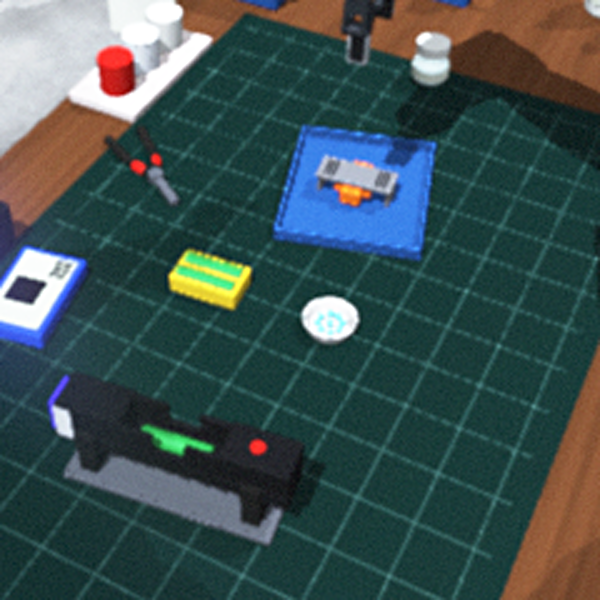

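The picture shows the cover standing on its ribs, outer face up, on the tray floor at crop pixel (357,178). The well is open at (175,440), and everything else is where it was.

```bash
python3 -c "
from h import *
print(ticket.hand_in())"
```

```text
the job is handed in; nothing more can be done
None
```

The cover is off the lamp and lies flat, outer face up, on the tray floor, released, and the job is handed in at about 31 s. My first grip was too low to set the cover down flat, so I put it back into the lamp, gripped it about 9 mm higher and lifted it off again. Pad force never read above 11.8 N, and the last picture shows nothing else disturbed.

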